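# Swing out the folding hook and hang the parts tote snug against its collar

### The job

Swing the red folding hook on the black tool board fully out to its stop, then hang the blue tote on it by its wooden arched handle. With the handle over the hook's arm, push the tote back along the arm until the handle presses snugly against the black rubber collar, firmly but gently: about 10 N for half a second, and never 15 N or more. Then let go and leave the tote hanging still against the collar with the hook fully out; do not tip the tote, knock it hard against the hook or disturb the other things on the bench.

Things in the scene. Friction and masses are not known exactly. Their poses are not given: they have to be found in the camera images.
- hook (a joint): angle of the folding hook, rad: 0 = folded flat along the board, 1.571 = fully out, square to the board, where it meets a hard stop. The hinge is upright (vertical axis through hook_hinge) and stiff: about 3 N at the tip turns it, and it stays where it is left. It turns anticlockwise seen from above as it opens
- hook_hinge (a point): the red hook's hinge: the arm's centre line at the hinge axis, 200 mm above the bench, 24 mm in front of the board. x points along the arm to the tip, z up; turns with the hook. The arm is a level round bar 10 mm thick, 125 mm long. A black rubber collar (22 mm disc, 10 mm thick) sits on it, its outer face (its origin; x to the tip) 40 to 62 mm from the hinge: a firm stop, to be found by feel
- hook_tip (a point): middle of the hook's upturned tip: a round upright pin 11 mm thick at the arm's end, 125 mm from the hinge, rising to 30 mm above the arm's centre line (25 mm clear above the bar). This point is on the pin's axis, 18 mm above the arm's centre line; the pin can be pinched from above to swing the hook. Axes: x from hinge to tip, z up
- tote_handle (a point): centre of the top bar of the tote's light wooden arched handle, 106 mm above the tote's base. The arch stands in the tote's y-z plane: 50 mm wide over all in y, 14 mm thick in x, top bar 12 mm tall. Opening under the bar: 30 mm wide, 54 mm tall down to the box rim. z up. Hanging against the collar, this point is 11 mm above the arm's centre line, 7 mm out from the collar
- tote: the whole tote: a blue open box 56 x 76 x 46 mm (its x, y, z) with the arched handle across its middle, 112 mm tall in all, 0.18 to 0.33 kg, standing on the bench; gripped from above over the arch's 50 mm width. It looks the same after half a turn. Origin at the centre of its underside, axes as tote_handle
- glue_mid (a point): middle of a white glue bottle with an orange cap, 48 mm diameter, 105 mm tall: a bystander
- jar_mid (a point): middle of an amber jar with a steel lid, 52 mm diameter, 65 mm tall: a bystander
- template: plywood template 110 x 70 x 6 mm with an aluminium bar on it, 30 mm tall in all, lying on the bench; origin at the centre of its underside: a bystander
- board: upright black perforated tool board in a wooden frame, 352 mm wide, 220 mm high, 22 mm thick, standing on the bench and fixed; the hook is hinged to its front. Origin at the middle of the foot of its front face; the front looks along its -x, y along the board, z up. The hook folds towards its +y and opens towards its -x
Mind the look-alikes: they are no part of the job. There is more than one size of the tote; the job needs the middle-sized.

How it is judged:
On the way, in this order (a step that is already met when the one before it is completed fails the run):
1. the hook is swung fully out (within about 4 degrees of its stop) while the tote still stands on the bench (value of joint hook above 1.5 rad and height (world z) of tote_handle below 0.115 m), for 0.2 s.
2. with its handle over the hook arm, the tote is pressed against the collar with more than 4 N for 0.3 s (contact force between tote and collar above 4 N and value of joint hook above 1.48 rad and z of tote_handle in the frame of collar between 0.006 and 0.016 m and x of tote_handle in the frame of collar above 0.003 m), for 0.3 s.
At the end, for the whole second after the job is handed in: The hook is within about 5 degrees of fully out; the released tote hangs still on its arm by the handle bar, upright within 8 degrees, the bar within 4 mm of the collar's outer face (value of joint hook above 1.48 rad and x of tote_handle in the frame of collar between 0.004 and 0.011 m and z of tote_handle in the frame of collar between 0.007 and 0.015 m and horizontal distance between tote_handle and collar below 0.018 m and angle between tote_handle's own z axis and vertical below 0.15 rad and angular speed of tote below 0.3 rad/s and linear speed of tote below 0.03 m/s); the robot touches nothing.
It fails at once if the tote is pushed against the collar with more than 16 N (contact force between tote and collar above 16 N).
It fails at once if the tote is pressed or knocked on the hook with more than 25 N (contact force between tote and hook above 25 N).
It fails at once if the tote is tipped by more than 30 degrees (angle between tote_handle's own z axis and vertical above 0.52 rad).
It fails at once if the glue bottle, the jar or the template is moved by more than 20 mm (distance of any of glue_mid, jar_mid, template from where it was at the start of the episode above 0.02 m).
It also fails if it takes over 72 s, if anything falls off the work surface, if the arm or the gripper's body presses on something with over 40 N, if the wrist force passes 120 N, or if a joint passes its speed limit or range.

### The arm

A 7-joint arm with a two-finger parallel gripper is mounted at the origin on the work surface. World frame = base frame: x ahead of the robot, y to its left, z up, the work surface at z = 0. Lengths are in m, angles in rad, forces in N, time in s.
With the tool pointing down it reaches from about 0.4 to 0.85 m from the base axis. Payload 10.4 kg.
Tool frame: the origin (TCP) lies on the centre line of the jaws, within the pads' length; the fingertips stand 8 mm ahead of it and the grasp point (between the pads) lies 11 mm behind it (r.finger_overhang is the distance from the TCP to the fingertips, in m); z points along the fingers, y is the line along which they close (so a half turn about z gives the same grasp; the last joint's range is limited). The gripper opens to 87 mm and grips with 3 to 60 N. Pads are 19 mm wide; open, the fingers measure 117 mm over their backs; the gripper's body (75 mm by 190 mm) begins 51 mm behind the grasp point.
Start: joints at [1.098, 0.332, -0.065, 1.46, 0.022, 1.35, -0.088], TCP at [0.272, -0.563, 0.231] pointing down, gripper open.
Joint ranges: [-2.6, 2.6], [-0.5, 2.12], [-1.47, 1.34], [0.16, 2.42], [-1.27, 4.41], [0.06, 2.06], [-2.6, 2.6]. Speed limits (rad/s): [2.22, 2.22, 2.79, 2.79, 3.14, 3.14, 3.14].

### API

Orientations are given as a unit quaternion [x, y, z, w].
In Python, from bench import r, vision gives the robot as it stands.
- The arm moves only by the tool drive_tool, never from a script. Its argument "series" is a list of rows, each a list of 2 entries, a list of its own where there are three numbers: the shift along the world's x, y, z in cm, then the turn about the world's z in degrees. A call has exactly 10 rows; each row shifts and turns the commanded pose from where the row before left it; what a row does not reach is not made up. A row lasts 1/8 s, in which the tool goes at most 62.5 mm and 10.7 degrees, less where a joint would pass 70% of its speed; a pose out of reach is approached as far as the arm can. A call with a gripper value outside its range is refused whole. "hand" is the closure, from 0 (fully open) to 1 (shut), set as the call begins (left out, the last holds). The fingers move at their own pace and stop on an object; "newtons" is the grip in N (left out, the last holds). Time passes only in rows, so rows that do not move let the fingers close, or fill a call up. It gives the time, the measured TCP pose, the force, the opening and the grip force at its end, in the units of the state.
- r.read_state(): the state, without advancing time (a new reading comes with each control period).
- vision.camera(name): name is "scene" or "top" or "wrist"; returns a dict with "color" (400x640x3 uint8, red, green, blue), "intrinsics" (3x3 intrinsics, pixels), "R" (3x3) and "t" (3): a world point X has camera coordinates R X + t; the wrist camera has in their place "mount" (4x4, takes a point from camera to tool coordinates, whose origin is the TCP and whose axes are the flange's). Camera axes: x right, y down, z forward; pixel columns grow to the right and rows downward; lengths in m; the calibration is good to about 2 mm. A picture is of the moment at which its call begins: read the wrist's pose just before it. There is no depth.
- r.close_job(): hands the job in; it is judged then, once.
The state is a dict: "time": time; "joint_positions": joint angles; "joint_vel": joint speeds; "joint_torque": joint torques, N m; "ee_pos": TCP position; "eef_rot": TCP orientation; "ft_force": force on the tool from outside, world axes, zero at the start; "torque": the same for the moment, N m; "width": finger opening in m; "grip_force": force on a finger pad.
Only numpy, scipy, OpenCV 4.12 (cv2) and the standard library are available. Lean on these libraries where they do the work, as an engineer would, in place of code of your own. Each camera call takes 0.05 s, during which the arm holds its last target. There are 200 camera calls.

## Working session

There is one attempt and no reset: what is moved stays moved. The work goes in short steps, Python scripts to look and compute and a tool call to move; the robot and the scene stay as the last step left them, time stands still between calls to the robot, and variables do not carry over. Pictures are saved under pics/ and viewed, at most 10 in all, crops included, and the job is handed in when it is done.

Besides the shell and the picture viewer there is one more tool, called by a JSON object that holds its "op" and its "data". drive_tool: Moves the arm, as the interface text tells. Its arguments: {"type":"object","properties":{"series":{"type":"array"},"hand":{"type":"number"},"newtons":{"type":"number"}},"required":["series"]}

```bash
mkdir -p pics; cat > h.py <<'E'
import numpy as np,cv2
from bench import r,vision
def snap(n,f=None):
    c=vision.camera(n)
    if f: cv2.imwrite('pics/'+f,c['color'][:,:,::-1])
    return c
def plane(c,u,v,z):
    K,R,t=[np.array(c[k]) for k in('intrinsics','R','t')]
    d=R.T@np.linalg.solve(K,[u,v,1]);o=-R.T@t
    return o+d*(z-o[2])/d[2]
def proj(c,X):
    p=np.array(c['intrinsics'])@(np.array(c['R'])@np.array(X)+np.array(c['t']));return p[:2]/p[2]
E
python3 - <<'E'
from h import *
a=snap('scene','s.png');b=snap('top','t.png')
for c in(a,b):print(-np.array(c['R']).T@np.array(c['t']))
s=r.read_state();print({k:np.round(v,3) for k,v in s.items()},r.finger_overhang)
E
```

```text
[ 1.34129469 -0.24752211  0.87907694]
[0.33499038 0.0383049  1.13938826]
{'time': np.float64(0.1), 'joint_positions': array([ 1.098,  0.333, -0.065,  1.461,  0.022,  1.35 , -0.089]), 'joint_vel': array([-0.001, -0.   ,  0.001, -0.002,  0.001, -0.   ,  0.001]), 'joint_torque': array([ 3.0000e-03, -6.2455e+01,  2.5000e-02, -3.9072e+01, -6.1000e-02,
        3.7000e-02,  0.0000e+00]), 'ee_pos': array([ 0.272, -0.563,  0.23 ]), 'eef_rot': array([ 0.975,  0.223, -0.   , -0.001]), 'ft_force': array([-0.4  ,  0.158, -0.985]), 'torque': array([-0.042, -0.012, -0.011]), 'grip_force': np.float64(0.0), 'width': np.float64(0.087)} 0.008
```

View pics/s.png

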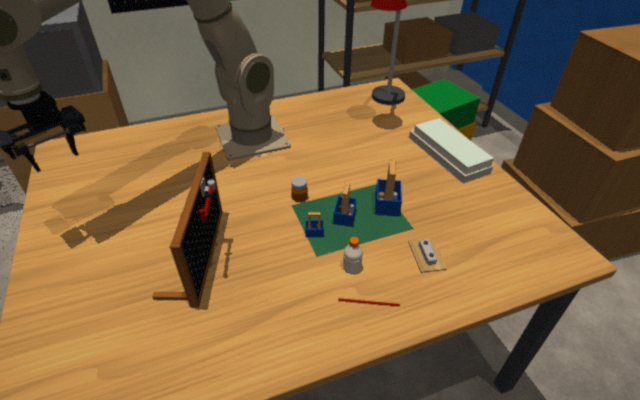

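View pics/t.png

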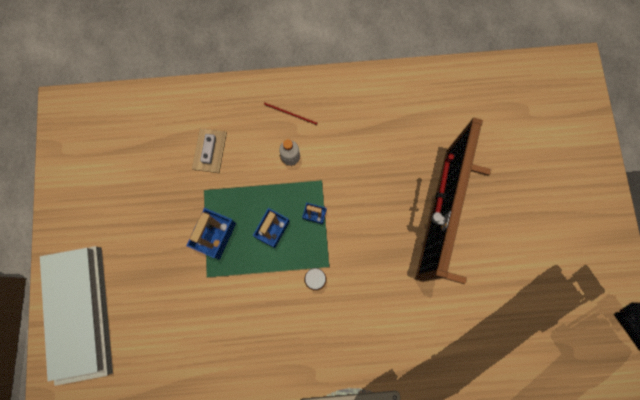

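The top view shows x up and y to the left. The middle-sized tote is at about (272,229), the folded red hook runs from about (437,218) to (450,157), the jar is at (315,279) and the glue bottle at (289,150). I'll zoom in on the hook and the tote.

```bash
python3 - <<'E'
from h import *
b=cv2.imread('pics/t.png');a=cv2.imread('pics/s.png')
z=lambda i,x,y,w,h,k:cv2.resize(i[y:y+h,x:x+w],None,fx=k,fy=k,interpolation=cv2.INTER_CUBIC)
p=np.hstack([z(b,405,110,95,180,3.3),z(b,240,195,100,115,5.0)[:594]][:1]+[cv2.copyMakeBorder(z(b,235,190,110,100,4.6),0,594-460,0,0,0)[:594]])
p=p[:, :800];cv2.imwrite('pics/c.png',p);print(p.shape)
c=vision.camera('top');s=vision.camera('scene')
hsv=cv2.cvtColor(c['color'],cv2.COLOR_RGB2HSV)
# red hook
m=((hsv[...,0]<6)|(hsv[...,0]>174))&(hsv[...,1]>150)&(hsv[...,2]>90)
m[:,:400]=0;m[:,500:]=0
ys,xs=np.nonzero(m);pts=np.c_[xs,ys].astype(np.float32);print('red',len(pts),pts.min(0),pts.max(0))
print(cv2.minAreaRect(pts))
i=ys.argmin();j=ys.argmax()
for q in(pts[i],pts[j]):print(q,plane(c,*q,.2))
# board frame top corners z=.22: guessed pixels
for q in[(473,119),(437,273),(481,121),(443,277)]:print('board',q,plane(c,*q,.22))
# tote blue + handle
m=(hsv[...,0]>100)&(hsv[...,0]<130)&(hsv[...,1]>120);
n,l,st,ce=cv2.connectedComponentsWithStats(m.astype(np.uint8))
for k in range(1,n):
  if st[k,4]>60:
    yx=np.argwhere(l==k)[:,::-1].astype(np.float32);rc=cv2.minAreaRect(yx);bx=cv2.boxPoints(rc)
    print(rc,[plane(c,*q,.046)[:2].round(3).tolist() for q in bx],plane(c,*rc[0],.046).round(4))
for n_,q in(('jar',(315,279,.065)),('glue',(288,145,.105))):print(n_,plane(c,*q))
E
```

```text
(594, 800, 3)
red 181 [436. 155.] [453. 211.]
((443.1764831542969, 182.7941436767578), (6.063391208648682, 58.208553314208984), 14.03624439239502)
[449. 155.] [ 0.60988178 -0.2480561   0.2       ]
[436. 211.] [ 0.49312746 -0.20493381  0.2       ]
board (473, 119) [ 0.67774553 -0.30278778  0.22      ]
board (437, 273) [ 0.36705962 -0.18534361  0.22      ]
board (481, 121) [ 0.67191607 -0.31876334  0.22      ]
board (443, 277) [ 0.35839821 -0.19597637  0.22      ]
((313.9716796875, 212.84906005859375), (21.290884017944336, 16.20854377746582), 15.945395469665527) [[0.53, 0.077], [0.567, 0.063], [0.549, 0.016], [0.512, 0.029]] [0.5392 0.0463 0.046 ]
((211.68699645996094, 233.3527069091797), (34.649234771728516, 42.5264778137207), 25.201122283935547) [[0.487, 0.352], [0.576, 0.306], [0.534, 0.232], [0.446, 0.279]] [0.5104 0.2923 0.046 ]
((270.9732666015625, 227.54745483398438), (25.22121810913086, 32.68408203125), 29.357755661010742) [[0.497, 0.197], [0.562, 0.155], [0.528, 0.105], [0.463, 0.147]] [0.5124 0.151  0.046 ]
jar [0.38227406 0.05609559 0.065     ]
glue [0.69383948 0.09335035 0.105     ]
```

View pics/c.png

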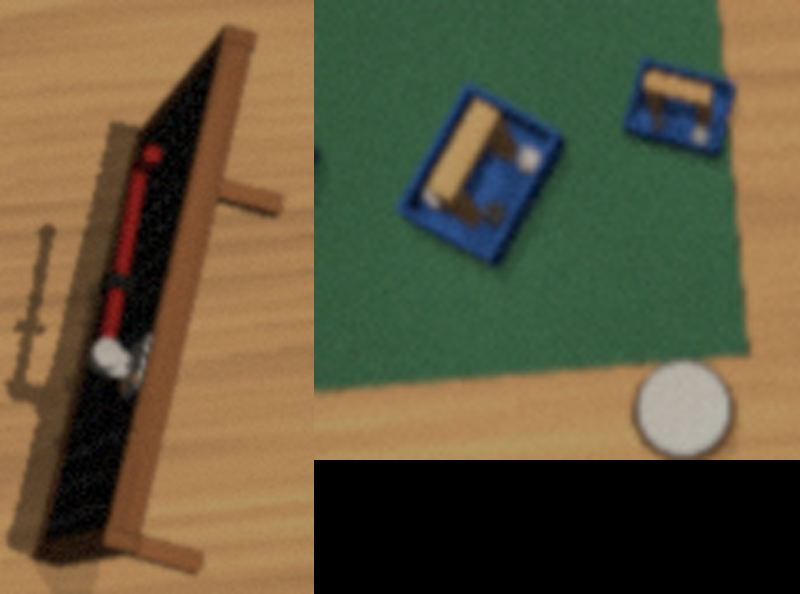

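The crop shows the hook pin top at top-view pixel (451,156), the hinge near (438,218) and the tote handle bar centred near (268,223). This gives the pin at about (0.60,-0.245), the board along -20.7° and the tote y axis along about -33°. I'll go above the pin with the jaws along the board.

{"op": "drive_tool", "data": {"series": [[[0,0,5],0],[[4.1,4,0.6],5.5],[[4.1,4,0.6],5.5],[[4.1,4,0.6],5.5],[[4.1,4,0.6],5.5],[[4.1,4,0.6],5.5],[[4.1,4,0.6],5.5],[[4.1,4,0.6],5.5],[[4.1,4,0.6],5],[[0,0,0],0]], "hand": 0, "newtons": 8}}

```text
time: 1.45
ee_pos: [0.6026, -0.2374, 0.3281]
eef_rot: [0.82, 0.572, 0.001, -0.001]
ft_force: [0.4, -0.4, 0.4]
width: 0.0867
grip_force: 0.0
```

```bash
cat >> h.py <<'E'
from scipy.spatial.transform import Rotation as Ro
def wrist(f=None):
    s=r.read_state();c=dict(vision.camera('wrist'))
    if f: cv2.imwrite('pics/'+f,c['color'][:,:,::-1])
    T=np.eye(4);T[:3,:3]=Ro.from_quat(s['eef_rot']).as_matrix();T[:3,3]=s['ee_pos']
    M=np.linalg.inv(T@np.array(c['mount']));c['R']=M[:3,:3];c['t']=M[:3,3]
    return c,s
def yaw(s): # jaw line angle
    v=Ro.from_quat(s['eef_rot']).as_matrix()[:,1];return np.degrees(np.arctan2(v[1],v[0]))
E
python3 - <<'E'
from h import *
c,s=wrist('w1.png');print(s['ee_pos'],yaw(s),s['joint_positions'].round(2))
print(proj(c,[.6,-.245,.23]),proj(c,[.483,-.201,.2]))
b=vision.camera('top')
print(plane(b,451.1,156.4,.23),plane(b,438.3,218.2,.21),plane(b,268,222.6,.112))
E
```

```text
[ 0.6025965  -0.23736531  0.32811204] -20.20723746141716 [ 0.58  0.38 -0.39  1.21  0.14  1.57 -0.14]
[324.18940247 215.14579794] [199.54707516 205.08961733]
[ 0.59778795 -0.24275405  0.23      ] [ 0.47632185 -0.20501307  0.21      ] [0.51345519 0.15019336 0.112     ]
```

View pics/w1.png

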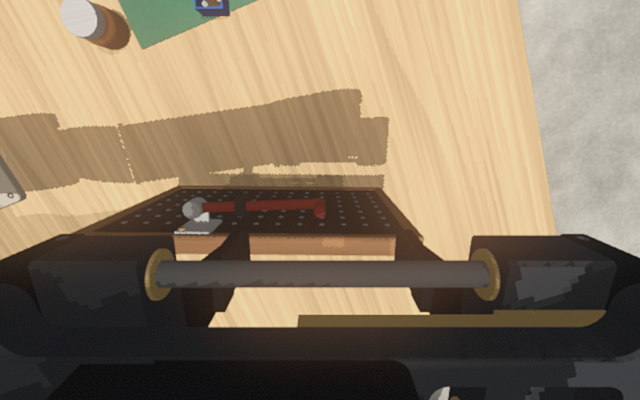

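The wrist view shows the pin at about (320,203–217), with its top end lower in the image, and the hinge knob at about (193,208). I'll measure these with masks.

```bash
python3 - <<'E'
from h import *
c,s=wrist()
hsv=cv2.cvtColor(c['color'],cv2.COLOR_RGB2HSV)
m=((hsv[...,0]<6)|(hsv[...,0]>174))&(hsv[...,1]>130)&(hsv[...,2]>50)
m[:185]=0;m[230:]=0;m[:,:180]=0;m[:,340:]=0
for x in range(200,332,4):
    y=np.nonzero(m[:,x])[0]
    if len(y):print(x,y.min(),y.max(),end='; ')
pt=np.argwhere(m);print(pt[:,1].max())
k=pt[pt[:,1]>310];u=k[:,1].mean();print(u,k.min(0),k.max(0))
P=plane(c,u,k[:,0].max()-2,.23);print('pin top',P,'base',plane(c,u,k[:,0].min()+2,.2))
ar=pt[(pt[:,1]>205)&(pt[:,1]<305)];f=np.polyfit(ar[:,1],ar[:,0],1)
A=plane(c,205,np.polyval(f,205),.203);B=plane(c,300,np.polyval(f,300),.203);d=B-A;print(A,B,np.degrees(np.arctan2(d[1],d[0])))
E=plane(c,193,206,.21);print('hinge',E)
# top
b=vision.camera('top')
hsv=cv2.cvtColor(b['color'],cv2.COLOR_RGB2HSV)
m=((hsv[...,0]<6)|(hsv[...,0]>174))&(hsv[...,1]>150)&(hsv[...,2]>90);m[:,:400]=0;m[:,500:]=0
pt=np.argwhere(m);print(len(pt))
E
```

```text
204 198 206; 208 198 206; 212 198 206; 216 198 205; 220 197 206; 224 197 206; 228 197 205; 232 197 205; 248 196 204; 252 196 204; 256 196 204; 260 196 204; 264 196 204; 268 195 203; 272 195 203; 276 195 203; 280 195 203; 284 195 203; 288 196 202; 292 195 201; 296 194 202; 300 195 201; 304 195 202; 308 194 200; 312 194 201; 316 196 208; 320 192 210; 324 199 208; 326
318.43918918918916 [192 311] [210 326]
pin top [ 0.59458197 -0.24239641  0.23      ] base [ 0.59615653 -0.23716576  0.2       ]
[ 0.48836961 -0.20443767  0.203     ] [ 0.57799452 -0.23383926  0.203     ] -18.162157040758885
hinge [ 0.47911271 -0.20304281  0.21      ]
0
```

Pin at about (0.597,-0.242), hinge at about (0.479,-0.203) and the hook direction at about -19°. The 125 mm arm length checks out. Now I'll descend.

{"op": "drive_tool", "data": {"series": [[[-0.3,-0.2,-2],0.5],[[-0.3,-0.2,-2],0.5],[[0,0,-2],0],[[0,0,-1.5],0],[[0,0,-1.5],0],[[0,0,-1],0],[[0,0,-0.8],0],[[0,0,0],0],[[0,0,0],0],[[0,0,0],0]], "hand": 0.5}}

```text
time: 2.9
ee_pos: [0.594, -0.2469, 0.2211]
eef_rot: [0.818, 0.576, 0.0, 0.0]
ft_force: [0.3, 0.2, -0.1]
width: 0.0436
grip_force: 0.0
```

{"op": "drive_tool", "data": {"series": [[[0,0,0],0],[[0,0,0],0],[[0,0,0],0],[[0,0,0],0],[[0,0,0],0],[[0,0,0],0],[[0,0,0],0],[[0,0,0],0],[[0,0,0],0],[[0,0,0],0]], "hand": 1, "newtons": 8}}

```text
time: 4.15
ee_pos: [0.5959, -0.2476, 0.2208]
eef_rot: [0.818, 0.575, 0.002, 0.002]
ft_force: [12.6, -4.5, -6.1]
width: 0.0107
grip_force: 8.0
```

The pin is gripped: the width is 10.7 mm. I'll compute the arc increments.

```bash
python3 - <<'E'
from h import *
H=np.array([.479,-.203]);p=np.array([.5959,-.2476])-H
for k in range(13):
    a,b=[np.array([[np.cos(t),-np.sin(t)],[np.sin(t),np.cos(t)]])@p for t in np.radians([8*k,8*k+8])]
    print(k,((b-a)*100).round(2),(b+H).round(4))
E
```

```text
0 [0.51 1.67] [ 0.601  -0.2309]
1 [0.27 1.72] [ 0.6037 -0.2137]
2 [0.03 1.75] [ 0.6039 -0.1962]
3 [-0.22  1.73] [ 0.6018 -0.1789]
4 [-0.46  1.69] [ 0.5972 -0.162 ]
5 [-0.69  1.61] [ 0.5904 -0.146 ]
6 [-0.9   1.49] [ 0.5813 -0.131 ]
7 [-1.1   1.35] [ 0.5703 -0.1175]
8 [-1.28  1.19] [ 0.5575 -0.1056]
9 [-1.43  1.  ] [ 0.5432 -0.0956]
10 [-1.56  0.79] [ 0.5277 -0.0877]
11 [-1.65  0.56] [ 0.5111 -0.0821]
12 [-1.71  0.33] [ 0.494  -0.0788]
```

{"op": "drive_tool", "data": {"series": [[[0.2,-0.1,0],0],[[0,0,0],0],[[0.5,1.65,0],8],[[0.25,1.7,0],8],[[0,0,0],0],[[0.05,1.75,0],8],[[-0.2,1.75,0],8],[[0,0,0],0],[[0,0,0],0],[[0,0,0],0]]}}

```text
time: 5.4
ee_pos: [0.6016, -0.1798, 0.2206]
eef_rot: [0.629, 0.778, 0.0, -0.0]
ft_force: [-1.6, 2.8, 1.8]
width: 0.0103
grip_force: 8.0
```

{"op": "drive_tool", "data": {"series": [[[-0.45,1.7,0],8],[[-0.7,1.6,0],8],[[0,0,0],0],[[-0.9,1.5,0],8],[[-1.1,1.35,0],8],[[0,0,0],0],[[-1.3,1.2,0],8],[[0,0,0],0],[[0,0,0],0],[[0,0,0],0]]}}

```text
time: 6.65
ee_pos: [0.5574, -0.1066, 0.2205]
eef_rot: [0.325, 0.946, -0.0, -0.0]
ft_force: [-3.0, 0.1, 1.5]
width: 0.0107
grip_force: 8.0
```

{"op": "drive_tool", "data": {"series": [[[-1.45,1.0,0],8],[[0,0,0],0],[[-1.2,0.6,0],6],[[-0.35,0.1,0],2],[[0,0,0],0],[[-0.3,0.1,0],2],[[0,0,0],0],[[-0.2,0,0],0],[[0,0,0],0],[[0,0,0],0]]}}

```text
time: 7.9
ee_pos: [0.5244, -0.0876, 0.2212]
eef_rot: [0.172, 0.985, 0.001, 0.002]
ft_force: [10.6, 0.0, -3.7]
width: 0.0104
grip_force: 8.0
```

The x force reached 10.6 N, so the hook is at its stop. I'll release and rise.

{"op": "drive_tool", "data": {"series": [[[0,0,0],0],[[0,0,0],0],[[0,0,0],0],[[0,0,0],0],[[0,0,0],0],[[0,0,1],0],[[0,0,3],0],[[0,0,4],0],[[0,0,4],0],[[0,0,0],0]], "hand": 0.4}}

```text
time: 9.15
ee_pos: [0.5235, -0.0876, 0.3443]
eef_rot: [0.171, 0.985, -0.0, 0.003]
ft_force: [0.4, 0.4, 0.1]
width: 0.0525
grip_force: 0.0
```

```bash
python3 - <<'E'
from h import *
c,s=wrist();print(s['ee_pos'],yaw(s),s['ft_force'],s['joint_positions'].round(2))
b=snap('top');a=snap('scene')
z=lambda i,x,y,w,h,k:cv2.resize(i[y:y+h,x:x+w,::-1],None,fx=k,fy=k,interpolation=cv2.INTER_CUBIC)
q=np.vstack([z(b['color'],230,110,240,130,1.667),z(a['color'],150,120,200,150,2)])
w=cv2.resize(c['color'][:,:,::-1],(400,250))
e=np.zeros((q.shape[0],400,3),np.uint8);e[:250]=w
cv2.imwrite('pics/c2.png',np.hstack([q,e])); print(q.shape)
E
```

```text
[ 0.52348497 -0.0876265   0.34425905] 70.28081122991573 [0.36971488 0.36336681 0.1128339 ] [ 0.73  0.14 -0.72  1.49  0.09  1.54  1.24]
(517, 400, 3)
```

View pics/c2.png

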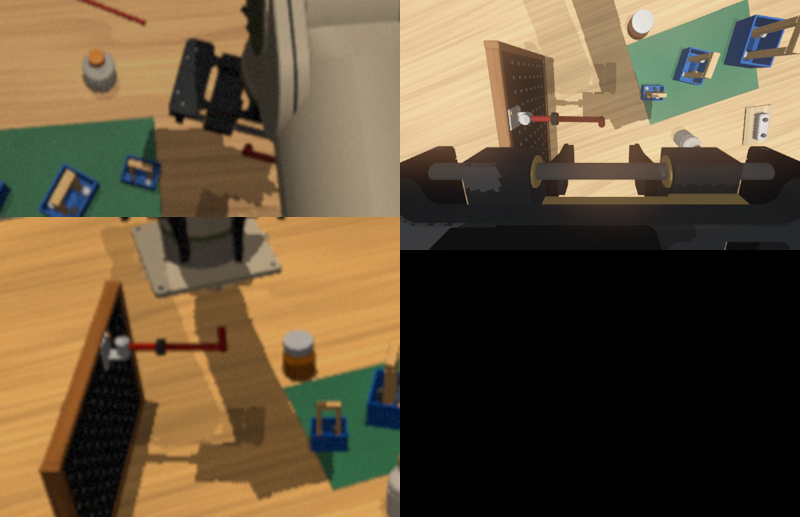

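The hook is fully out and the tote is still standing. Next I'll move above the middle tote and turn the jaws to -33°.

{"op": "drive_tool", "data": {"series": [[[-0.1,2.4,0],-10.3],[[-0.1,2.4,0],-10.3],[[-0.1,2.4,0],-10.3],[[-0.1,2.4,0],-10.3],[[-0.1,2.4,0],-10.3],[[-0.1,2.4,0],-10.3],[[-0.1,2.4,0],-10.3],[[-0.1,2.4,0],-10.3],[[-0.1,2.4,0],-10.3],[[-0.1,2.2,0],-10.3]], "hand": 0}}

```text
time: 10.55
ee_pos: [0.5117, 0.1508, 0.3394]
eef_rot: [0.879, 0.477, -0.001, -0.0]
ft_force: [0.8, -0.6, -0.0]
width: 0.0872
grip_force: 0.0
```

{"op": "drive_tool", "data": {"series": [[[0,0,-3],0],[[0,0,-3],0],[[0,0,-2],0],[[0,0,0],0],[[0,0,0],0],[[0,0,0],0],[[0,0,0],0],[[0,0,0],0],[[0,0,0],0],[[0,0,0],0]]}}

```text
time: 11.8
ee_pos: [0.5122, 0.1502, 0.2606]
eef_rot: [0.878, 0.479, 0.0, 0.0]
ft_force: [-0.4, -0.6, -0.1]
width: 0.0873
grip_force: 0.0
```

```bash
python3 - <<'E'
from h import *
c,s=wrist('w2.png');print(s['ee_pos'],yaw(s),s['joint_positions'].round(2))
print(proj(c,[.5135,.15,.112]),proj(c,[.5124,.151,.046]))
E
```

```text
[0.51224265 0.15016218 0.26059313] -32.72634285280584 [ 0.32  0.19 -0.77  1.62  0.13  1.38 -1.04]
[325.1083257  191.93778583] [323.48864601 179.53696814]
```

View pics/w2.png

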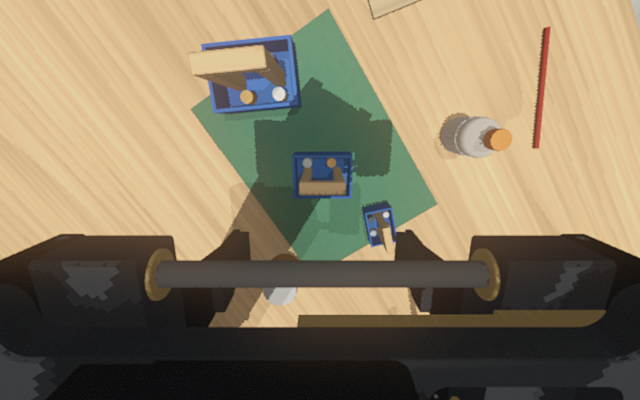

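The middle tote's bar is centred near (322,190) against a prediction of (325,192), so it is well aligned. I'll narrow the jaws and descend.

{"op": "drive_tool", "data": {"series": [[[-0.1,0.1,-2],0],[[0,0,-3],0],[[0,0,-3],0],[[0,0,-3],0],[[0,0,-2.5],0],[[0,0,-2],0],[[0,0,-1.5],0],[[0,0,-1],0],[[0,0,0],0],[[0,0,0],0]], "hand": 0.2}}

```text
time: 13.1
ee_pos: [0.5117, 0.1513, 0.0812]
eef_rot: [0.878, 0.479, 0.001, 0.0]
ft_force: [-0.2, -0.4, -0.3]
width: 0.0699
grip_force: 0.0
```

{"op": "drive_tool", "data": {"series": [[[0,0,0],0],[[0,0,0],0],[[0,0,0],0],[[0,0,0],0],[[0,0,0],0],[[0,0,0],0],[[0,0,0],0],[[0,0,0],0],[[0,0,0],0],[[0,0,0],0]], "hand": 1, "newtons": 20}}

```text
time: 14.35
ee_pos: [0.5115, 0.1511, 0.0808]
eef_rot: [0.878, 0.479, 0.0, 0.0]
ft_force: [2.0, -1.9, 5.1]
width: 0.0495
grip_force: 20.0
```

Gripped. I'll lift to the threading height and turn to face the hook, then re-measure the opened hook.

{"op": "drive_tool", "data": {"series": [[[0,0,1],0],[[0,0,2],0],[[0,0,2.5],0],[[0,0,2.5],0],[[0,0,2.5],0],[[0,0,2],2],[[0,0,1.5],5],[[0,0,0],5],[[0,0,0],0],[[0,0,0],0]]}}

```text
time: 15.6
ee_pos: [0.511, 0.1512, 0.2208]
eef_rot: [0.823, 0.568, -0.0, 0.0]
ft_force: [-0.5, -1.0, -2.5]
width: 0.0497
grip_force: 20.0
```

```bash
python3 - <<'E'
from h import *
c,s=wrist();print(s['ee_pos'],yaw(s),s['ft_force'],s['width'])
b=snap('top')
hsv=cv2.cvtColor(b['color'],cv2.COLOR_RGB2HSV)
m=((hsv[...,0]<6)|(hsv[...,0]>174))&(hsv[...,1]>130)&(hsv[...,2]>60);m[:,:360]=0;m[:,500:]=0;m[:150]=0;m[270:]=0
n,l,st,ce=cv2.connectedComponentsWithStats(m.astype(np.uint8));print([x.tolist() for x in st[1:] if x[4]>15])
pt=np.argwhere(m)
for x in range(pt[:,1].min(),pt[:,1].max()+1,3):
    y=pt[pt[:,1]==x,0]
    if len(y):print(x,y.min(),y.max(),end='; ')
z=cv2.resize(b['color'][150:280,240:460,::-1],None,fx=2,fy=2,interpolation=cv2.INTER_CUBIC)
a=snap('scene');w=cv2.resize(a['color'][100:280,170:350,::-1],(340,340))
o=np.zeros((340,780,3),np.uint8);o[:260,:440]=z;o[:,440:]=w;cv2.imwrite('pics/c3.png',o)
E
```

```text
[0.51104129 0.15119696 0.22083662] -20.830537123269345 [-0.47570088 -1.00371821 -2.47470621] 0.049681406164856036
[[377, 197, 36, 16, 125], [417, 211, 16, 8, 61]]
377 197 200; 380 197 202; 383 201 204; 386 202 204; 389 203 205; 392 204 206; 395 205 207; 398 205 208; 401 206 209; 404 207 209; 407 208 210; 410 209 211; 419 211 214; 422 212 215; 425 212 216; 428 213 216; 431 214 218;
```

View pics/c3.png

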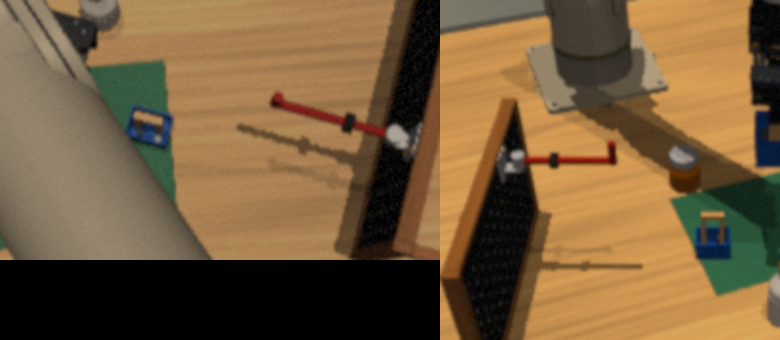

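The hook is out, with its pin top at top-view pixel (378.5,198.5) and its collar between columns 412 and 418. I'll compute the line, the collar and the tote offsets.

```bash
python3 - <<'E'
from h import *
b=vision.camera('top');s=r.read_state()
xs=np.array([386,389,392,395,398,401,404,407,410,419,422,425,428]);ys=np.array([203,204,205,206.,206.5,207.5,208,209,210,212.5,213.5,214,214.5])
f=np.polyfit(xs,ys,1);P=lambda x,z=.204:plane(b,x,np.polyval(f,x),z)
A,B=P(384),P(430);d=(A-B)[:2];th=np.arctan2(d[1],d[0]);print('dir',np.degrees(th))
pin=plane(b,378.7,199,.23);print('pin',pin)
e=np.array([np.cos(th),np.sin(th)]);n=np.array([e[1],-e[0]])
for nm,q in(('A',A),('B',B),('pin',pin),('coll_out',P(411.5,.206)),('coll_in',P(417.5,.206)),('tcp',s['ee_pos'])):
    v=q[:2]-pin[:2];print(nm,q.round(4),'along',v@e,'lat',v@n)
E
```

```text
dir 69.2328457045662
pin [ 0.52199339 -0.08636633  0.23      ]
A [ 0.5187 -0.0999  0.204 ] along -0.01384713984957702 lat 0.0017521728428379335
B [ 0.4844 -0.1905  0.204 ] along -0.1107016505504928 lat 0.0017521728428379353
pin [ 0.522  -0.0864  0.23  ] along 0.0 lat 0.0
coll_out [ 0.4978 -0.1538  0.206 ] along -0.07163307746353859 lat 0.0012800475561903736
coll_in [ 0.4933 -0.1656  0.206 ] along -0.0842135734802057 lat 0.0012800475561903508
tcp [0.5111 0.1512 0.2205] along 0.21827758202545813 lat -0.09437942137305816
```

{"op": "drive_tool", "data": {"series": [[[0.5,-3,0],0],[[0.5,-3,0],0],[[0.6,-3,0],0],[[0.6,-3.2,0],0],[[0.6,-3,0],0],[[0.5,-3,0],0],[[-0.4,-0.9,0],0],[[-0.5,-1.4,0],0],[[0,0,0],0],[[0,0,0],0]]}}

```text
time: 17.05
ee_pos: [0.5353, -0.053, 0.2207]
eef_rot: [0.823, 0.569, 0.0, 0.0]
ft_force: [0.0, -0.4, -2.6]
width: 0.05
grip_force: 20.0
```

```bash
python3 - <<'E'
from h import *
c,s=wrist();print(s['ee_pos'],yaw(s),s['ft_force'])
L=np.array([.523,-.087]);th=np.radians(69.3);e=np.array([np.cos(th),np.sin(th)]);n=np.array([e[1],-e[0]]);v=s['ee_pos'][:2]-L;print(v@e,v@n)
a=snap('scene');X=np.r_[L,.23];print(proj(a,X))
z=cv2.resize(a['color'][120:270,170:330,::-1],None,fx=2.5,fy=2.5,interpolation=cv2.INTER_CUBIC)
o=np.zeros((400,800,3),np.uint8);o[:375,:400]=z;o[:250,400:]=cv2.resize(c['color'][:,:,::-1],(400,250));cv2.imwrite('pics/c4.png',o)
E
```

```text
[ 0.53526383 -0.05299659  0.22072521] -20.677061653128387 [ 1.42689575e-04 -4.20928506e-01 -2.58131650e+00]
0.03614324290147681 -0.0005472207397818512
[260.38777578 174.85169146]
```

View pics/c4.png

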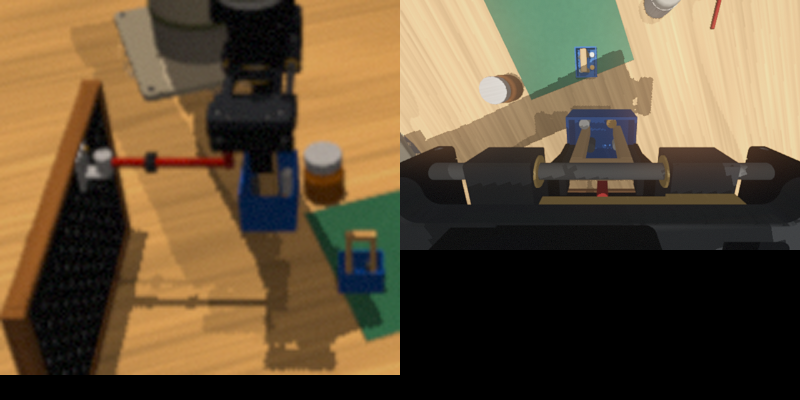

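The wrist view shows the red pin at (602,187), centred between the handle's legs, and the scene view shows the rim just below the bar. I'll thread in slowly.

{"op": "drive_tool", "data": {"series": [[[-0.35,-0.94,0],0],[[-0.35,-0.94,0],0],[[-0.35,-0.94,0],0],[[-0.35,-0.94,0],0],[[-0.35,-0.94,0],0],[[-0.35,-0.94,0],0],[[-0.35,-0.94,0],0],[[0,0,0],0],[[0,0,0],0],[[0,0,0],0]]}}

```text
time: 18.4
ee_pos: [0.5109, -0.1191, 0.2206]
eef_rot: [0.823, 0.569, 0.0, 0.0]
ft_force: [1.0, 0.7, -3.2]
width: 0.0499
grip_force: 20.0
```

No contact. I'll lower to just above the bar and advance towards the collar.

{"op": "drive_tool", "data": {"series": [[[0,0,-0.8],0],[[0,0,-0.8],0],[[0,0,-0.8],0],[[0,0,-0.6],0],[[0,0,-0.2],0],[[0,0,0],0],[[-0.35,-0.94,0],0],[[-0.35,-0.94,0],0],[[0,0,0],0],[[0,0,0],0]]}}

```text
time: 19.65
ee_pos: [0.5038, -0.1384, 0.1887]
eef_rot: [0.823, 0.568, 0.0, 0.0]
ft_force: [0.2, -0.2, -2.5]
width: 0.0494
grip_force: 20.0
```

{"op": "drive_tool", "data": {"series": [[[-0.07,-0.19,0],0],[[-0.07,-0.19,0],0],[[-0.07,-0.19,0],0],[[0,0,0],0],[[0,0,0],0],[[0,0,0],0],[[0,0,0],0],[[0,0,0],0],[[0,0,0],0],[[0,0,0],0]]}}

```text
time: 20.9
ee_pos: [0.5017, -0.1442, 0.1886]
eef_rot: [0.823, 0.568, 0.0, 0.0]
ft_force: [0.3, 0.6, -3.7]
width: 0.0497
grip_force: 20.0
```

{"op": "drive_tool", "data": {"series": [[[-0.04,-0.09,0],0],[[-0.03,-0.1,0],0],[[0,0,0],0],[[0,0,0],0],[[0,0,0],0],[[0,0,0],0],[[0,0,0],0],[[0,0,0],0],[[0,0,0],0],[[0,0,0],0]]}}

```text
time: 22.15
ee_pos: [0.501, -0.1461, 0.1886]
eef_rot: [0.823, 0.568, 0.0, 0.0]
ft_force: [0.7, -0.4, -2.9]
width: 0.0498
grip_force: 20.0
```

{"op": "drive_tool", "data": {"series": [[[0,0,-0.12],0],[[-0.04,-0.09,0],0],[[-0.03,-0.1,0],0],[[0,0,0],0],[[0,0,0],0],[[0,0,0],0],[[0,0,0],0],[[0,0,0],0],[[0,0,0],0],[[0,0,0],0]]}}

```text
time: 23.4
ee_pos: [0.5003, -0.1479, 0.1874]
eef_rot: [0.823, 0.568, 0.0, 0.0]
ft_force: [1.0, 0.3, -3.3]
width: 0.0499
grip_force: 20.0
```

{"op": "drive_tool", "data": {"series": [[[-0.04,-0.09,0],0],[[0,0,0],0],[[0,0,0],0],[[0,0,0],0],[[0,0,0],0],[[0,0,0],0],[[0,0,0],0],[[0,0,0],0],[[0,0,0],0],[[0,0,0],0]]}}

```text
time: 24.65
ee_pos: [0.4999, -0.1489, 0.1874]
eef_rot: [0.823, 0.568, 0.0, 0.0]
ft_force: [0.1, -0.1, -3.0]
width: 0.05
grip_force: 20.0
```

{"op": "drive_tool", "data": {"series": [[[-0.04,-0.09,0],0],[[0,0,0],0],[[0,0,0],0],[[0,0,0],0],[[0,0,0],0],[[0,0,0],0],[[0,0,0],0],[[0,0,0],0],[[0,0,0],0],[[0,0,0],0]]}}

```text
time: 25.9
ee_pos: [0.4995, -0.1497, 0.1874]
eef_rot: [0.823, 0.568, 0.0, 0.0]
ft_force: [-0.2, 0.3, -2.2]
width: 0.0497
grip_force: 20.0
```

{"op": "drive_tool", "data": {"series": [[[-0.03,-0.1,0],0],[[0,0,0],0],[[0,0,0],0],[[0,0,0],0],[[0,0,0],0],[[0,0,0],0],[[0,0,0],0],[[0,0,0],0],[[0,0,0],0],[[0,0,0],0]]}}

```text
time: 27.15
ee_pos: [0.4992, -0.1508, 0.1874]
eef_rot: [0.823, 0.568, 0.0, 0.0]
ft_force: [0.4, -0.3, -2.4]
width: 0.05
grip_force: 20.0
```

{"op": "drive_tool", "data": {"series": [[[-0.04,-0.09,0],0],[[0,0,0],0],[[0,0,0],0],[[0,0,0],0],[[0,0,0],0],[[0,0,0],0],[[0,0,0],0],[[0,0,0],0],[[0,0,0],0],[[0,0,0],0]]}}

```text
time: 28.4
ee_pos: [0.499, -0.1512, 0.1874]
eef_rot: [0.823, 0.569, 0.0, -0.0]
ft_force: [2.3, 5.5, -4.4]
width: 0.0492
grip_force: 20.0
```

{"op": "drive_tool", "data": {"series": [[[-0.03,-0.1,0],0],[[0,0,0],0],[[0,0,0],0],[[0,0,0],0],[[0,0,0],0],[[0,0,0],0],[[0,0,0],0],[[0,0,0],0],[[0,0,0],0],[[0,0,0],0]]}}

```text
time: 29.65
ee_pos: [0.4989, -0.1513, 0.1874]
eef_rot: [0.822, 0.569, 0.001, -0.0]
ft_force: [3.5, 7.8, -3.5]
width: 0.05
grip_force: 20.0
```

Contact, at 8.5 N along the arm. I'll push slightly more and hold.

{"op": "drive_tool", "data": {"series": [[[-0.01,-0.04,0],0],[[0,0,0],0],[[0,0,0],0],[[0,0,0],0],[[0,0,0],0],[[0,0,0],0],[[0,0,0],0],[[0,0,0],0],[[0,0,0],0],[[0,0,0],0]]}}

```text
time: 30.9
ee_pos: [0.4989, -0.1512, 0.1874]
eef_rot: [0.822, 0.569, 0.001, -0.001]
ft_force: [3.7, 8.3, -4.2]
width: 0.05
grip_force: 20.0
```

About 9 N was held for over a second. I'll relax the press, lower until the bar carries the tote, then open the jaws.

{"op": "drive_tool", "data": {"series": [[[0.03,0.08,0],0],[[0,0,0],0],[[0,0,-0.05],0],[[0,0,-0.05],0],[[0,0,-0.05],0],[[0,0,0],0],[[0,0,0],0],[[0,0,0],0],[[0,0,0],0],[[0,0,0],0]]}}

```text
time: 32.15
ee_pos: [0.4993, -0.1513, 0.1864]
eef_rot: [0.823, 0.569, 0.001, 0.0]
ft_force: [2.1, 6.5, -1.1]
width: 0.0499
grip_force: 20.0
```

{"op": "drive_tool", "data": {"series": [[[0,0,-0.04],0],[[0,0,0],0],[[0,0,0],0],[[0,0,0],0],[[0,0,0],0],[[0,0,0],0],[[0,0,0],0],[[0,0,0],0],[[0,0,0],0],[[0,0,0],0]], "hand": 1, "newtons": 5}}

```text
time: 33.4
ee_pos: [0.4988, -0.1523, 0.1856]
eef_rot: [0.823, 0.568, 0.0, 0.0]
ft_force: [1.7, 2.6, 4.5]
width: 0.0499
grip_force: 5.0
```

{"op": "drive_tool", "data": {"series": [[[0,0,0],0],[[0,0,0],0],[[0,0,0],0],[[0,0,0],0],[[0,0,0],0],[[0,0,0],0],[[0,0,0],0],[[0,0,0],0],[[0,0,0],0],[[0,0,0],0]], "hand": 0.22}}

```text
time: 34.65
ee_pos: [0.4986, -0.1522, 0.1855]
eef_rot: [0.823, 0.568, 0.0, 0.0]
ft_force: [-0.9, 0.7, -1.6]
width: 0.0675
grip_force: 0.0
```

{"op": "drive_tool", "data": {"series": [[[0,0,0.5],0],[[0,0,1],0],[[0,0,1.5],0],[[0,0,2],0],[[0,0,2],0],[[0,0,2],0],[[0,0,2],0],[[0,0,2],0],[[0,0,0],0],[[0,0,0],0]]}}

```text
time: 35.9
ee_pos: [0.4985, -0.1522, 0.3152]
eef_rot: [0.823, 0.568, -0.0, -0.0]
ft_force: [-0.1, 1.3, -0.7]
width: 0.0677
grip_force: 0.0
```

```bash
python3 - <<'E'
from h import *
c,s=wrist();print(s['ee_pos'],s['ft_force'],s['width'])
a=snap('scene')
z=cv2.resize(a['color'][120:270,170:330,::-1],None,fx=2.5,fy=2.5,interpolation=cv2.INTER_CUBIC)
o=np.zeros((400,800,3),np.uint8);o[:375,:400]=z;o[:250,400:]=cv2.resize(c['color'][:,:,::-1],(400,250));cv2.imwrite('pics/c5.png',o)
E
```

```text
[ 0.49849154 -0.15221901  0.31520392] [-0.06507316  1.32795568 -0.71304188] 0.06772804415466883
```

View pics/c5.png

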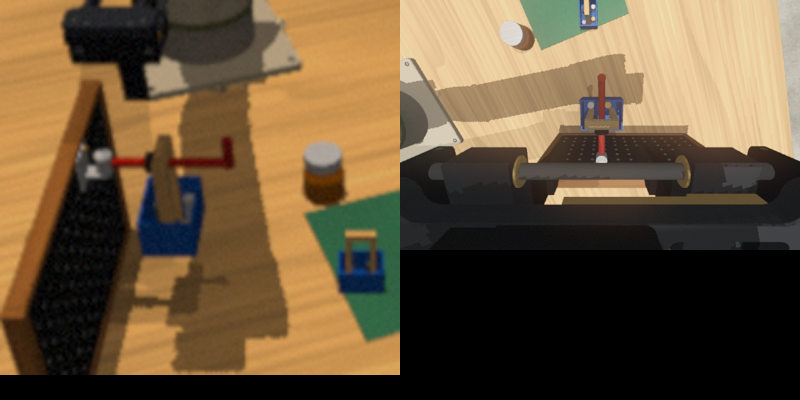

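The tote hangs against the collar and the jaws are clear. It may be leaning or swinging a little, so I'll let it settle and check its tilt and stillness.

{"op": "drive_tool", "data": {"series": [[[0,0,1],0],[[0,0,1],0],[[0,0,0],0],[[0,0,0],0],[[0,0,0],0],[[0,0,0],0],[[0,0,0],0],[[0,0,0],0],[[0,0,0],0],[[0,0,0],0]]}}

```text
time: 37.25
ee_pos: [0.4987, -0.1523, 0.3355]
eef_rot: [0.823, 0.568, 0.0, 0.0]
ft_force: [-0.1, 0.8, -0.6]
width: 0.0679
grip_force: 0.0
```

```bash
python3 - <<'E'
from h import *
a0=snap('scene')['color'].astype(int)
for _ in range(5):a=snap('scene')
d=np.abs(a['color'].astype(int)-a0).max(2);print('diff in tote region',(d[160:240,215:260]>30).sum())
th=np.radians(69.3);e=np.array([np.cos(th),np.sin(th),0]);y=np.array([e[1],-e[0],0]);Z=np.array([0,0,1])
O=np.array([.523,-.087,.211])-.069*e   # expected handle centre
k=5;x0,y0,w,h=200,165,70,70
z=cv2.resize(a['color'][y0:y0+h,x0:x0+w,::-1],None,fx=k*1.6,fy=k*1.6,interpolation=cv2.INTER_CUBIC);k*=1.6
for sx in(-1,1):
  for sy in(-1,1):
    for zz in(-.106,-.06):
      p=proj(a,O+.028*sx*e+.038*sy*y+zz*Z);q=((p-[x0,y0]+.5)*k).astype(int);cv2.circle(z,tuple(int(i) for i in q),4,(0,255,0),1)
  for sy in(-1,1):
      p=proj(a,O+.007*sx*e+.025*sy*y+.006*Z);q=((p-[x0,y0]+.5)*k).astype(int);cv2.circle(z,tuple(int(i) for i in q),4,(0,255,255),1)
cv2.imwrite('pics/c6.png',z)
E
```

```text
diff in tote region 0
```

View pics/c6.png

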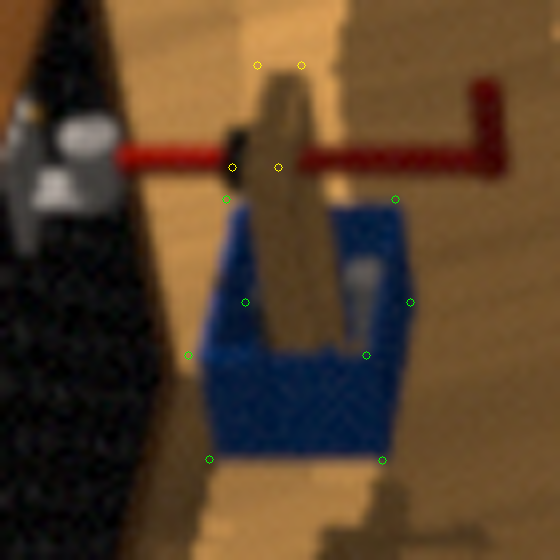

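The tote is still, with no pixel change over the interval. The outlines match an upright tote to within about 2°, with the bar against the collar at about (240,150). Handing in.

```bash
python3 -c "
from bench import r
print(r.close_job())"
```

```text
the job is handed in; nothing more can be done
None
```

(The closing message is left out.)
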